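# Turn the pill dispenser on a day and hold its hatch unlocked

## Robot

A 6-joint arm with a two-finger parallel gripper is mounted at the origin on the work surface. World frame = base frame: x ahead of the robot, y to its left, z up, the work surface at z = 0. Lengths are in mm, angles in rad, forces in N, time in s.
With the tool pointing down it reaches from about 200 to 875 mm from the base axis. Payload 3.4 kg.
Tool frame: the origin (TCP) lies midway between the tips of the shut fingers; the grasp point (between the pads) lies 19 mm behind it (tcp_to_grasp is the z of the grasp point in the tool frame, in mm); z points along the fingers, y is the line along which they close (so a half turn about z gives the same grasp; the last joint's range is limited). The gripper opens to 94 mm and grips with 3 to 60 N. Pads are 16 mm wide; open, the fingers measure 119 mm over their backs; the gripper's body (75 mm by 177 mm) begins 78 mm behind the grasp point.
Start: joints at [0.993, 0.276, 1.505, -0, 1.361, -0.121], TCP at [253.642, 516.073, 205.493] pointing down, gripper open.
Joint ranges: [-2.89, 2.89], [-0.75, 2.08], [0.22, 2.7], [-1.18, 4.32], [0.11, 2.71], [-2.7, 2.7]. Speed limits (rad/s): [2.57, 2.57, 3.14, 3.14, 3.14, 3.14].

## Interface

Orientations are given as a rotation vector (axis times angle).
In Python, from workcell import * gives the robot as it stands. The module is installed in compiled form; this text tells all that it offers.
- The arm moves only by the tool arm_command, never from a script. Its argument "series" is a list of rows, each a list of 3 entries, a list of its own where there are three numbers: the opening, from -1 (shut) to 1 (fully open), then the shift along the world's x, y, z scaled (see below), then the turn, a rotation vector about the world's x, y, z scaled (see below). A call has exactly 5 rows; each row is the pose to reach, as a shift and turn from the pose commanded when the call began; what a row does not reach only later rows make up. The controller multiplies each number of a shift by 0.2 m and each number of a turn by 45 degrees. A row lasts 1/10 s, in which the tool goes at most 50 mm and 8.59 degrees, less where a joint would pass 70% of its speed; a pose out of reach is approached as far as the arm can. A call with a number of a shift or a turn outside -1 to 1 is refused whole. A call with a gripper value outside its range is refused whole. The fingers move at their own pace and stop on an object; "force" is the grip in N (left out, the last holds). Time passes only in rows, so rows that repeat a pose let the fingers close, or fill a call up. It gives the time, the measured TCP pose, the force, the opening and the grip force at its end, in the units of the state.
- state(): the state, without advancing time (a new reading comes with each control period).
- get_image(name): name is "side" or "top" or "wrist"; returns a dict with "image" (400x640x3 uint8, red, green, blue), "fx", "fy", "cx", "cy" (pixels), "position" and "attitude" of the camera in the world. Camera axes: x right, y down, z forward; pixel columns grow to the right and rows downward; lengths in mm; the calibration is good to about 2 mm. A picture is of the moment at which its call begins. There is no depth.
- job_done(): hands the job in; it is judged then, once.
The state is a dict: "t": time; "joint_pos": joint angles; "joint_vel": joint speeds; "tau": joint torques, N m; "tcp_pos": TCP position; "tcp_rot": TCP orientation; "ft_force": force on the tool from outside, world axes, zero at the start; "wrist_torque": the same for the moment, N m; "width": finger opening in mm; "grasp_force": force on a finger pad.
Only numpy, scipy, OpenCV 4.12 (cv2) and the standard library are available. Lean on these libraries where they do the work, as an engineer would, in place of code of your own. Each camera call takes 0.05 s, during which the arm holds its last target. There are 200 camera calls.

## Task

Turn the tray of the round pill dispenser one click clockwise by its centre bar, so that the next day's compartment comes under the hatch. Then take the key with the big round bow from the wooden stand, push it fully home in the dispenser's lock, wiggling it past the sticky pins rather than forcing it, and turn it a quarter turn clockwise. The lock springs back, so finish while still holding the key turned so that I can lift the hatch; leave the other keys and everything else on the console where they are.

Things in the scene. Friction and masses are not known exactly. Their poses are not given: they have to be found in the camera images.
- tray (a joint): angle (rad) of the dispenser's seven-compartment tray with its centre bar: 0 = the click where it starts, grows CLOCKWISE seen from above; next click 0.898 (1/7 turn), then 1.795. A sprung detent holds it at each click and, once let go, pulls it in to the nearer one (about 0.1 N m to pass); it turns freely both ways, click after click
- tray_grip (a point): point on the tray's vertical axis, on the white centre bar (46 long, 12 thick, standing 34 mm above the dispenser's lid), 8 mm below the bar's top and 26 mm above the lid; its x axis lies along the bar, z up, and it turns with the tray
- dispenser_lid (a point): centre of the top of the fixed, round dispenser (200 mm across, clear lid 58 mm above the console); its axes are the dispenser's: -x points to the hatch and on to the white lock housing on the rim
- lock_face (a point): centre of the keyway's mouth, on the flat top of the lock housing (40 x 44 mm, 117 mm from the tray axis, top 68 mm above the console). The key goes straight down. Keyway 11 x 4 mm with a 2 mm flared mouth, its long side along this point's x axis when the lock is at 0; the point does not turn with the lock
- lock (a joint): angle (rad) of the lock plug: 0 as found, grows CLOCKWISE seen from above, stop at 1.6 (a quarter is 1.57). A spring returns it (0.07 N m at a quarter). Turns only with the key within about 2 mm of home; while turned the key cannot be drawn out. The key has 0.1 to 0.2 rad of play, so the hand turns that much more. The hatch springs ajar up to 6 mm as it turns
- key_grip (a point): the dispenser's key: centre of its bow, an upright steel disc 36 mm across and 9 mm thick (the widest of the three keys). x along the width of bow and blade, y through the thickness, z up. A round collar 14 mm across, 10 mm tall, under the bow ends in a flat shoulder 27 mm below this point. The key fits the lock either way round
- key_shoulder (a point): underside of that key's collar, on its axis, axes as key_grip; fully home it lies on lock_face. Two sticky sprung pins in the keyway catch the blade when the shoulder is about 16 and 9 mm short of home; pushed straight down the key binds on them (20 to 35 N), but while it is rocked to and fro about its axis by some 0.1 rad it slips past with about 6 N
- key: the same key (about 30 g), origin at key_shoulder. Below the shoulder: a neck 3.6 mm across and 6.5 mm long, then a blade 10 mm wide and 3 mm thick with a 45 degree point, its tip 28.5 mm below the shoulder
- pin0: the upper sticky pin, hidden inside the lock: a round-nosed sprung wafer standing 2 mm into one end of the keyway, centred 10 mm below lock_face; it turns with the lock
- pin1: the lower sticky pin, as the upper one but at the other end of the keyway, centred 17 mm below lock_face
- key_stand: fixed dark wooden key stand, 160 x 50 x 36 mm, origin under its centre, x along its row of three keys 50 mm apart (key order varies); each key stands blade down in a slot along x, its shoulder on the top, and is drawn straight up by 29 mm or more
- dispenser: the fixed dispenser itself (with its lock, tray and hatch), origin under its centre, axes as dispenser_lid
- phone_case: green hard silicone phone case, an open tray 152 x 76 x 11 mm lying flat; origin under its centre
- remote: remote control in a clear plastic cover, 170 x 50 x 19 mm, lying flat; origin under its centre
- pen_cup: aluminium pen cup, 74 mm across, 100 mm tall, pens up to 150 mm; origin under its centre
- trinket_dish: white porcelain dish, 100 mm across, 22 mm high; origin under its centre
- speaker: round grey rechargeable speaker, 80 mm across, 96 mm tall with a press button on top; origin under its centre
- square_key: another key in the stand, with a small square bow 22 mm wide; origin at its shoulder (underside of its collar)
- tall_key: another key in the stand, with a narrow tall bow 16 mm wide and 36 mm high; origin at its shoulder
There are look-alikes about, which are no part of the job. What is shaped like the key but orange is not meant.

How it is judged (in metres and radians):
On the way, in this order (a step that is already met when the one before it is completed fails the run):
1. the tray stands at its next click, the lock still unturned (value of joint tray between 0.8 and 1 rad and value of joint lock between -0.1 and 0.2 rad), for 0.3 s.
2. the key with the round bow is fully home in the lock, which is still unturned (distance between key_shoulder and lock_face below 0.0045 m and angle between key_grip's own z axis and vertical below 0.15 rad and value of joint tray between 0.8 and 1 rad and value of joint lock between -0.1 and 0.5 rad), for 0.1 s.
3. the key has turned the lock a quarter (distance between key_shoulder and lock_face below 0.0045 m and angle between key_grip's own z axis and vertical below 0.15 rad and value of joint tray between 0.8 and 1 rad and value of joint lock above 1.3 rad), for 0.3 s.
At the end, for the whole second after the job is handed in: The tray stands at its next click (0.80 to 1.00 rad), the round-bowed key is upright (within 0.15 rad) with its shoulder within 4.5 mm of the lock face, the lock is turned beyond 1.3 rad (a full quarter is 1.57), and the fingers still grip the key (over 1 N) (all of step 3 and contact force between the fingers and key above 1 N); the arm keeps its last pose, push and grip.
It fails at once if the key is forced past the pins: more than 35 N between it and either pin (contact force between key and pin0 above 35 N or contact force between key and pin1 above 35 N).
It fails at once if something else on the console is moved by more than 20 mm (distance of any of phone_case, remote, pen_cup, trinket_dish, speaker, square_key, tall_key from where it was at the start of the episode above 0.02 m).
It also fails if it takes over 72 s, if anything falls off the work surface, if the arm or the gripper's body presses on something with over 40 N, if the wrist force passes 120 N, or if a joint passes its speed limit or range.

## Working session

There is one attempt and no reset: what is moved stays moved. The work goes in short steps, Python scripts to look and compute and a tool call to move; the robot and the scene stay as the last step left them, time stands still between calls to the robot, and variables do not carry over. Pictures are saved under pics/ and viewed, at most 10 in all, crops included, and the job is handed in when it is done.

Besides the shell and the picture viewer there is one more tool, called after "Call:" as name(argument=value, ...), one argument or row to a line, values as JSON. arm_command: Moves the arm, as the interface text tells. Shifts and turns lie within -1 to 1; 1 stands for 0.2 m of shift or 45 degrees of turn. Its arguments: {"type":"object","properties":{"series":{"type":"array","items":{"type":"array"}},"force":{"type":"number"}},"required":["series"]}

```bash
mkdir -p pics
cat > h.py <<'E'
from workcell import *
import numpy as np, cv2
from scipy.spatial.transform import Rotation as R
def cam(n):
    d=get_image(n); return d
def rot(d):
    a=np.array(d["attitude"],float)
    return a if a.shape==(3,3) else (R.from_rotvec(a).as_matrix() if a.size==3 else R.from_quat(a).as_matrix())
def ray(d,u,v,z):
    r=rot(d)@np.array([(u-d["cx"])/d["fx"],(v-d["cy"])/d["fy"],1]); p=np.array(d["position"])
    return p+r*(z-p[2])/r[2]
def proj(d,P):
    q=rot(d).T@(np.array(P)-np.array(d["position"])); return d["fx"]*q[0]/q[2]+d["cx"],d["fy"]*q[1]/q[2]+d["cy"]
def save(d,n,crop=None,s=1):
    im=d["image"][:,:,::-1]
    if crop: x0,y0,x1,y1=crop; im=im[y0:y1,x0:x1]
    cv2.imwrite("pics/"+n,cv2.resize(im,None,fx=s,fy=s,interpolation=cv2.INTER_CUBIC))
E
python3 - <<'E'
from h import *
for n in ("top","side"):
    d=cam(n); save(d,n+"0.png",s=1.25); print(n,d["attitude"],d["position"],d["fx"],d["cx"],d["cy"])
s=state(); print(s)
E
```

```text
top [-2.19890694  2.19883612 -0.07904368] [ 455.39934387  -27.87068673 1562.06590311] 484.0506548554112 322.4572025712838 198.97913445852433
side [-0.26933526  2.84058242 -1.09846867] [378.41521163 691.06783672 892.25261918] 389.3132929347189 313.5271727694997 201.07127473546257
{'t': 0.1, 'joint_pos': array([ 9.92967062e-01,  2.76504849e-01,  1.50600701e+00,  1.87455067e-05,
        1.36071716e+00, -1.21026978e-01]), 'joint_vel': array([-0.00038715, -0.00213012, -0.00186588,  0.00109822, -0.00076964,
       -0.00140894]), 'tau': array([ 1.70655352e-03, -4.05457520e+01, -2.37780833e+01,  7.05276383e-02,
        2.97524559e-02, -3.97913766e-05]), 'tcp_pos': array([253.34730611, 515.59875401, 204.70641015]), 'tcp_rot': array([-7.11195965e-01, -3.05943966e+00,  2.40476580e-03]), 'ft_force': array([-0.47524145, -0.04240053, -0.69179186]), 'wrist_torque': array([ 0.01066652,  0.01850289, -0.01682589]), 'grasp_force': 0.0, 'width': 94.23496024473165}
```

View pics/top0.png

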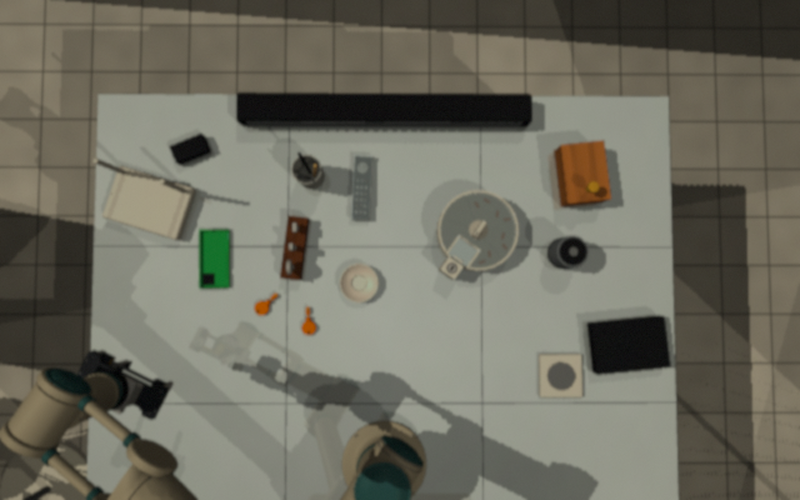

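View pics/side0.png

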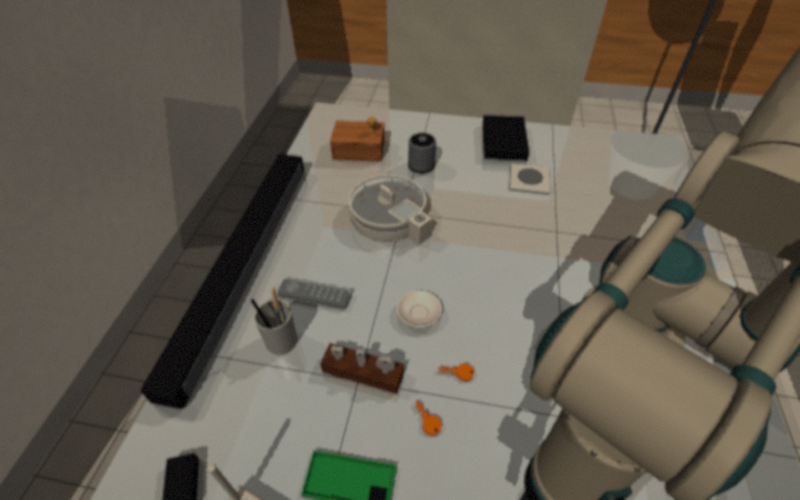

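Top view: the stand is at (295,248) with keys at about (300,226), (293,246) and (289,267). The dispenser is centred at (478,230), its bar at (478,228) and its lock at (452,267). The look-alikes are the orange keys at (265,306) and (310,322), plus the square and tall keys in the stand. Next I'll take a close crop.

Run:
```python
from h import *
def c(d,x0,y0,w,h,s): return cv2.resize(d["image"][y0:y0+h,x0:x0+w,::-1],(400,300),interpolation=cv2.INTER_CUBIC)
t=cam("top"); s=cam("side")
m=np.vstack([np.hstack([c(t,196,166,80,60,5),c(s,250,262,80,60,5)]),np.hstack([c(t,336,146,88,66,0),c(s,270,130,88,66,0)])])
cv2.imwrite("pics/crop1.png",m)
np.savez("cal.npz",t=t,s=s)
```

```text
(no output)
```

View pics/crop1.png

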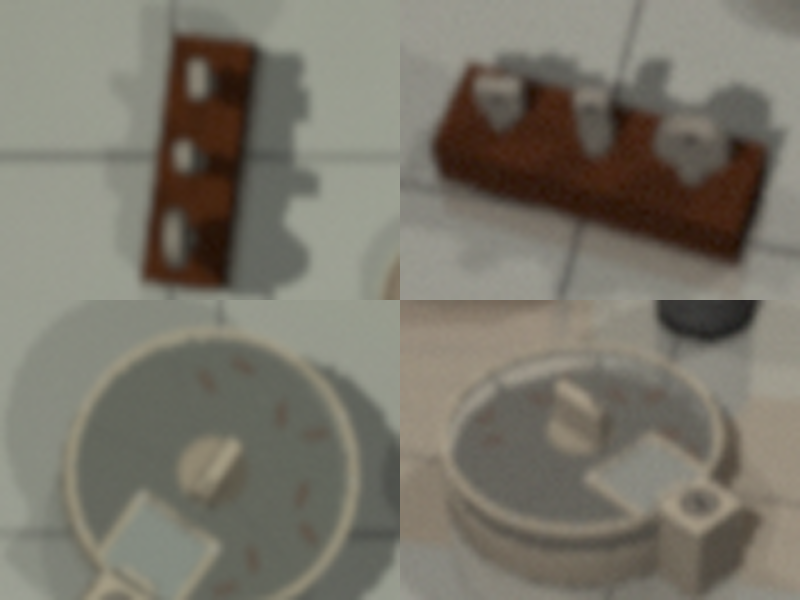

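The round bow is the wide disc at the stand's near end, top px (231.6,213.6) and side px (308,290). It is the widest of the three and is steel, not orange, so that is the key I want. Now the numbers.

Run:
```python
from h import *
f=np.load("cal.npz",allow_pickle=True); t=f["t"].item(); s=f["s"].item()
im=t["image"]; hsv=cv2.cvtColor(im,cv2.COLOR_RGB2HSV)
m=((im[:,:,0].astype(int)-im[:,:,2]>30)&(im[:,:,0]<120)).astype(np.uint8)
m[:, :215]=0; m[:,255:]=0; m[:165]=0; m[230:]=0
m=cv2.morphologyEx(m,cv2.MORPH_CLOSE,np.ones((9,9)))
r=cv2.minAreaRect(cv2.findNonZero(m)); print("stand",r)
b=cv2.boxPoints(r); P=[ray(t,u,v,36)[:2].round(1) for u,v in b]; print(P)
print("centre",ray(t,*r[0],36), "key", ray(t,196+178/5,166+238/5,75), "sideray",ray(s,250+(690-400)/5,262+145/5,63))
c=lambda x,y:(336+x/4.545,146+(y-300)/4.545)
e=lambda x,y:(270+(x-400)/4.545,130+(y-300)/4.545)
print("disp",ray(t,*c(213,473),58)); print("bar",[ray(t,*c(x,y),92).round(1) for x,y in((237,441),(203,499))])
print("lock top",ray(t,*c(112,596),68),"side",ray(s,*e(700,503),68), "bar side", [ray(s,*e(x,y),92).round(1) for x,y in((558,382),(604,415))])
T=R.from_rotvec(state()["tcp_rot"]).as_matrix(); print(T.round(3))
```

```text
stand ((235.27294921875, 197.7030792236328), (15.52923583984375, 49.03273391723633), 7.594644546508789)
[array([474.4, 258.9]), array([627.8, 240.2]), array([621.3, 191.6]), array([467.9, 210.6])]
centre [547.61524215 225.34955837  36.        ] key [496.45460037 229.61697496  75.        ] sideray [493.79206686 238.17608329  63.        ]
disp [ 589.18930809 -237.80184186   58.        ]
bar [array([ 607.8, -249.4,   92. ]), array([ 568.6, -226.2,   92. ])]
lock top [ 504.29840306 -166.95124075   68.        ] side [ 489.65213535 -163.53724866   68.        ] bar side [array([ 603. , -241.6,   92. ]), array([ 564.6, -212.9,   92. ])]
[[-0.897  0.441 -0.001]
 [ 0.441  0.897 -0.001]
 [ 0.    -0.001 -1.   ]]
```

Call:
arm_command(
  series=[
    [1,[0.08,-0.19,0],[0,0,0]],
    [1,[0.17,-0.38,0],[0,0,0]],
    [1,[0.25,-0.56,0],[0,0,0]],
    [1,[0.34,-0.75,0],[0,0,0]],
    [1,[0.42,-0.94,0],[0,0,0]],
  ],
)

```text
t: 0.7
tcp_pos: [338.1, 326.6, 205.4]
tcp_rot: [0.71, 3.06, 0.0]
ft_force: [-0.3, 0.5, -0.4]
width: 93.8
grasp_force: 0.0
```

Call:
arm_command(
  series=[
    [1,[0.08,-0.19,0],[0,0,0]],
    [1,[0.17,-0.38,0],[0,0,0]],
    [1,[0.25,-0.56,0],[0,0,0]],
    [1,[0.34,-0.75,0],[0,0,0]],
    [1,[0.42,-0.94,0],[0,0,0]],
  ],
)

```text
t: 1.2
tcp_pos: [422.2, 138.5, 205.6]
tcp_rot: [0.711, 3.06, 0.0]
ft_force: [0.7, 0.5, -1.0]
width: 93.9
grasp_force: 0.0
```

Call:
arm_command(
  series=[
    [1,[0.08,-0.19,0],[0,0,0]],
    [1,[0.17,-0.38,0],[0,0,0]],
    [1,[0.25,-0.56,0],[0,0,0]],
    [1,[0.34,-0.75,0],[0,0,0]],
    [1,[0.42,-0.94,0],[0,0,0]],
  ],
)

```text
t: 1.7
tcp_pos: [506.1, -49.6, 205.4]
tcp_rot: [0.712, 3.06, 0.001]
ft_force: [1.0, 0.2, 0.1]
width: 93.7
grasp_force: 0.0
```

Call:
arm_command(
  series=[
    [1,[0.08,-0.19,0],[0,0,0]],
    [1,[0.17,-0.38,0],[0,0,0]],
    [1,[0.25,-0.56,0],[0,0,0]],
    [1,[0.34,-0.75,0],[0,0,0]],
    [1,[0.42,-0.94,0],[0,0,0]],
  ],
)

```text
t: 2.2
tcp_pos: [590.2, -237.5, 205.1]
tcp_rot: [-0.712, -3.06, -0.001]
ft_force: [0.2, 0.6, -0.5]
width: 94.1
grasp_force: 0.0
```

Run:
```python
from h import *
d=cam("wrist"); save(d,"w1.png",s=1.25); np.savez("w1.npz",d=d); print(d["position"],rot(d).round(3),state()["joint_pos"])
for n,p in dict(disp=(589,-238,58),bar=(589,-238,92),lock=(499,-163,68)).items(): print(n,np.array(proj(d,p))*1.25)
```

```text
[ 521.49415623 -204.0202651   383.71606451] [[ 0.441  0.866  0.236]
 [ 0.897 -0.426 -0.116]
 [-0.     0.263 -0.965]] [-0.4972106   0.3741004   1.36053593 -0.00441823  1.40147629 -1.6072583 ]
disp [403.30696609 233.26943452]
bar [403.22321498 242.64227309]
lock [437.59801097  97.68081361]
```

View pics/w1.png

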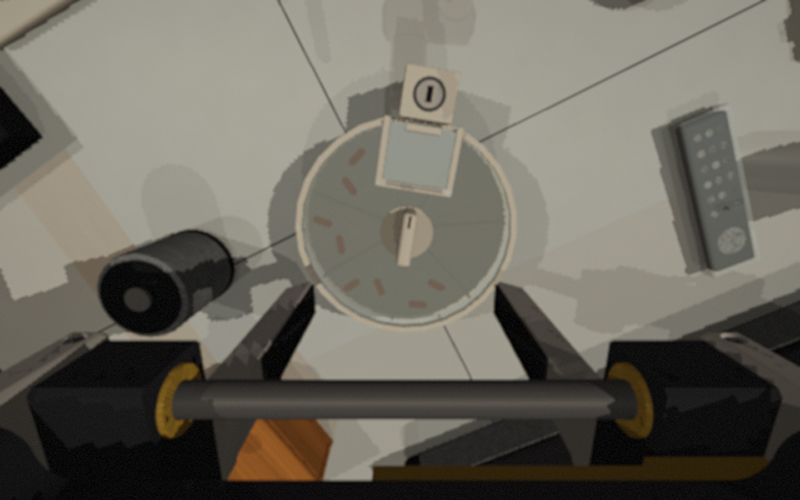

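Wrist view: the bar's top strip runs from (409,212) to (403,266), and the lock plug is at (430,93) with its slot from (429,86) to (432,101).

Run:
```python
from h import *
d=np.load("w1.npz",allow_pickle=True)["d"].item()
g=cv2.cvtColor(d["image"],cv2.COLOR_RGB2GRAY).astype(int)
def comp(mask,seed):
    n,l,st,c=cv2.connectedComponentsWithStats(mask.astype(np.uint8)); 
    pts=np.argwhere(l==l[seed[1],seed[0]])[:,::-1].astype(np.float32); return pts
# bar: bright
print(g[191,315:335], g[74,336:354])
for th in (150,165,180):
    p=comp(g>th,(324,195)); r=cv2.minAreaRect(p); print(th,len(p),np.round(r[0]+r[1]+(r[2],),1))
    if len(p)<2000:
        b=cv2.boxPoints(r); W=np.array([ray(d,u,v,92)[:2] for u,v in b]).round(1); print(W.tolist(), W.mean(0))
for th in (60,75,90):
    m=(g<th); sub=m.copy(); sub[:]=False; sub[67:83,339:349]=m[67:83,339:349]
    p=np.argwhere(sub)[:,::-1].astype(float); print(th,len(p),p.mean(0) if len(p) else 0)
# housing box: bright
p=comp(g>150,(330,72)); print(len(p))
W=[ray(d,u/1.25,v/1.25,68).round(1) for u,v in((430,93),(429,86),(432,101))]; print(W)
h=[ray(d,u/1.25,v/1.25,68).round(1)[:2] for u,v in((406,65),(459,71),(453,124),(400,118))]; print(h,np.mean(h,0))
np.set_printoptions(linewidth=200); print(g[62:86,332:356])
```

```text
[ 92  88  84  85  93 116 138 153 160 160 163 163 166 164 160 152 142 143
 146 146] [141 140 141 139 126  95  50  24  32  75 115 138 143 141 139 136 132 117]
150 279 [325.8 192.    8.3  39.3   9. ]
[[603.3, -249.6], [569.4, -225.9], [574.2, -219.1], [608.3, -242.6]] [ 588.8 -234.3]
165 255847 [319.5 199.5 399.  639.   90. ]
180 256000 [319.5 199.5 399.  639.   90. ]
60 30 [343.06666667  74.83333333]
75 41 [343.02439024  74.70731707]
90 50 [343.04  74.88]
164355
[array([ 493.1, -167. ,   68. ]), array([ 488.1, -165.5,   68. ]), array([ 499.3, -168.1,   68. ])]
[array([ 466.3, -175.2]), array([ 488.6, -139.6]), array([ 522.7, -160.1]), array([ 499.5, -196.9])] [ 494.275 -167.95 ]
[[163 163 163 158 148 129 110  95  83  75  72  71  73  73  77  86 102 121 135 144 150 152 153 151]
 [163 161 154 141 120  98  79  76  78  84  89  92  91  88  82  75  75  83  98 117 135 148 152 151]
 [162 153 133 108  85  77  83  97 107 118 124 126 125 123 116 106  91  76  72  85 111 134 148 151]
 [156 136 105  78  74  90 109 123 131 137 139 142 141 142 138 133 120 101  78  68  83 111 137 149]
 [146 115  80  73 
[... 1262 characters left out ...]
4  78]
 [ 71  98 127 138 141 141 139 130 102  59  25  25  64 109 137 143 142 139 138 137 122  94  69  87]
 [ 76  89 117 136 142 142 139 127 100  68  43  44  75 113 138 143 140 139 138 134 113  80  70  99]
 [ 88  78 102 125 138 141 140 131 115  99  88  83 100 124 140 141 141 140 137 124  99  72  82 114]
 [109  77  83 109 129 140 141 138 135 129 124 123 128 135 142 142 141 137 127 108  81  74 101 130]
 [132  93  72  88 111 130 139 143 143 143 141 141 142 143 145 142 139 128 110  86  74  90 122 142]
 [147 115  82  73  88 112 129 138 142 143 145 144 146 143 140 136 127 110  87  76  86 114 139 150]
 [157 140 112  86  73  84 103 119 129 135 136 138 138 134 126 116 101  87  78  94 117 138 149 152]]
```

Call:
arm_command(
  series=[
    [0,[-0.005,0.007,-0.1],[0,0,-0.06]],
    [0,[-0.005,0.007,-0.2],[0,0,-0.12]],
    [0,[-0.005,0.007,-0.35],[0,0,-0.18]],
    [0,[-0.005,0.007,-0.5],[0,0,-0.18]],
    [0,[-0.005,0.007,-0.5],[0,0,-0.18]],
  ],
)

```text
t: 2.75
tcp_pos: [585.4, -232.8, 101.1]
tcp_rot: [-0.923, -2.993, -0.003]
ft_force: [-0.9, -0.0, -0.4]
width: 57.4
grasp_force: 0.0
```

Call:
arm_command(
  series=[
    [0,[0,0,-0.1],[0,0,0]],
    [0,[0,0,-0.19],[0,0,0]],
    [-1,[0,0,-0.19],[0,0,0]],
    [-1,[0,0,-0.19],[0,0,0]],
    [-1,[0,0,-0.19],[0,0,0]],
  ],
  force=20,
)

```text
t: 3.25
tcp_pos: [589.8, -235.0, 69.3]
tcp_rot: [0.925, 2.999, -0.001]
ft_force: [-0.5, -0.7, 0.5]
width: 26.3
grasp_force: 0.0
```

Call:
arm_command(
  series=[
    [-1,[0,0,0],[0,0,0]],
    [-1,[0,0,0],[0,0,0]],
    [-1,[0,0,0],[0,0,0]],
    [-1,[0,0,0],[0,0,0]],
    [-1,[0,0,0],[0,0,0]],
  ],
)

```text
t: 3.75
tcp_pos: [589.0, -235.1, 68.6]
tcp_rot: [0.925, 3.001, -0.001]
ft_force: [-1.6, -0.3, 6.2]
width: 11.7
grasp_force: 20.0
```

Call:
arm_command(
  series=[
    [-1,[0,0,0.01],[0,0,-0.15]],
    [-1,[0,0,0.01],[0,0,-0.3]],
    [-1,[0,0,0.01],[0,0,-0.45]],
    [-1,[0,0,0.01],[0,0,-0.6]],
    [-1,[0,0,0.01],[0,0,-0.75]],
  ],
)

```text
t: 4.25
tcp_pos: [588.9, -235.2, 68.7]
tcp_rot: [1.763, 2.599, -0.001]
ft_force: [1.1, -2.3, -2.8]
width: 11.8
grasp_force: 20.0
```

Call:
arm_command(
  series=[
    [-1,[0,0,0],[0,0,-0.1]],
    [-1,[0,0,0],[0,0,-0.2]],
    [-1,[0,0,0],[0,0,-0.3]],
    [-1,[0,0,0],[0,0,-0.4]],
    [-1,[0,0,0],[0,0,-0.4]],
  ],
)

```text
t: 4.75
tcp_pos: [588.8, -235.2, 68.7]
tcp_rot: [2.142, 2.297, -0.001]
ft_force: [1.4, -2.8, -4.9]
width: 12.0
grasp_force: 20.0
```

Call:
arm_command(
  series=[
    [-1,[0,0,0],[0,0,0]],
    [-1,[0,0,0],[0,0,0]],
    [-1,[0,0,0],[0,0,0]],
    [0,[0,0,0],[0,0,0]],
    [0,[0,0,0],[0,0,0]],
  ],
)

```text
t: 5.25
tcp_pos: [588.3, -233.5, 70.0]
tcp_rot: [-2.142, -2.296, -0.002]
ft_force: [0.0, -0.5, -0.4]
width: 24.2
grasp_force: 0.0
```

Call:
arm_command(
  series=[
    [0,[0,0,0],[0,0,0]],
    [0,[0,0,0.2],[0,0,0.19]],
    [0,[0,0,0.4],[0,0,0.38]],
    [0,[0,0,0.5],[0,0,0.57]],
    [0,[0,0,0.5],[0,0,0.76]],
  ],
)

```text
t: 5.75
tcp_pos: [590.7, -235.0, 174.4]
tcp_rot: [1.36, 2.823, 0.001]
ft_force: [0.7, -0.2, 0.2]
width: 47.0
grasp_force: 0.0
```

Run:
```python
from h import *
d=cam("wrist"); g=cv2.cvtColor(d["image"],cv2.COLOR_RGB2GRAY)
u,v=proj(d,(588.8,-235.5,92)); print(u,v)
m=(g>150).astype(np.uint8); n,l,st,c=cv2.connectedComponentsWithStats(m)
p=np.argwhere(l==l[int(v),int(u)])[:,::-1].astype(np.float32); r=cv2.minAreaRect(p); print(len(p),r)
W=np.array([ray(d,a,b,92)[:2] for a,b in cv2.boxPoints(r)]); print(W.round(1),W.mean(0))
for i in (0,1): q=W[i+1]-W[i]; print(np.hypot(*q),np.degrees(np.arctan2(q[1],q[0])))
save(d,"w2.png")
```

```text
321.216272947113 201.6805888471851
310 ((322.2013854980469, 200.34542846679688), (8.359798431396484, 44.0706787109375), 35.134193420410156)
[[ 586.4 -255.2]
 [ 583.3 -213.6]
 [ 591.  -213.2]
 [ 594.3 -255. ]] [ 588.74984705 -234.28504644]
41.69932681976719 94.25555944494629
7.685009854171496 2.9673647775105065
```

Call:
arm_command(
  series=[
    [0,[-0.1,0.2,0.1],[0,0,0.19]],
    [0,[-0.15,0.4,0.1],[0,0,0.38]],
    [0,[-0.2,0.6,0.1],[0,0,0.57]],
    [0,[-0.25,0.8,0.1],[0,0,0.76]],
    [0,[-0.3,1.0,0.1],[0,0,0.95]],
  ],
)

```text
t: 6.3
tcp_pos: [527.4, -32.6, 189.4]
tcp_rot: [-0.244, -3.131, -0.001]
ft_force: [-0.4, 0.3, -0.3]
width: 47.0
grasp_force: 0.0
```

Call:
arm_command(
  series=[
    [0,[-0.05,0.22,0],[0,0,0.04]],
    [0,[-0.1,0.44,0],[0,0,0.04]],
    [0,[-0.15,0.66,0],[0,0,0.04]],
    [0,[-0.18,0.88,0],[0,0,0.04]],
    [0,[-0.18,1.0,0],[0,0,0.04]],
  ],
)

```text
t: 6.8
tcp_pos: [490.5, 168.7, 189.5]
tcp_rot: [-0.199, -3.134, -0.002]
ft_force: [0.3, 0.3, 0.9]
width: 46.9
grasp_force: 0.0
```

Call:
arm_command(
  series=[
    [0,[0,0.15,0],[0,0,0]],
    [0,[0,0.3,0],[0,0,0]],
    [0,[0,0.35,0],[0,0,0]],
    [0,[0,0.35,0],[0,0,0]],
    [0,[0,0.35,0],[0,0,0]],
  ],
)

```text
t: 7.3
tcp_pos: [492.2, 234.7, 189.3]
tcp_rot: [-0.2, -3.134, 0.002]
ft_force: [1.0, -0.2, -0.0]
width: 46.9
grasp_force: 0.0
```

Run:
```python
from h import *
d=cam("wrist"); save(d,"w3.png",s=1.25); np.savez("w3.npz",d=d)
print(state()["tcp_pos"],[proj(d,p) for p in ((496,230,81),(496,230,36))])
```

```text
[492.39805633 234.33624711 189.35682524] [(np.float64(319.62073825214645), np.float64(200.39329973459843)), (np.float64(320.1316214194264), np.float64(189.90282454192456))]
```

View pics/w3.png

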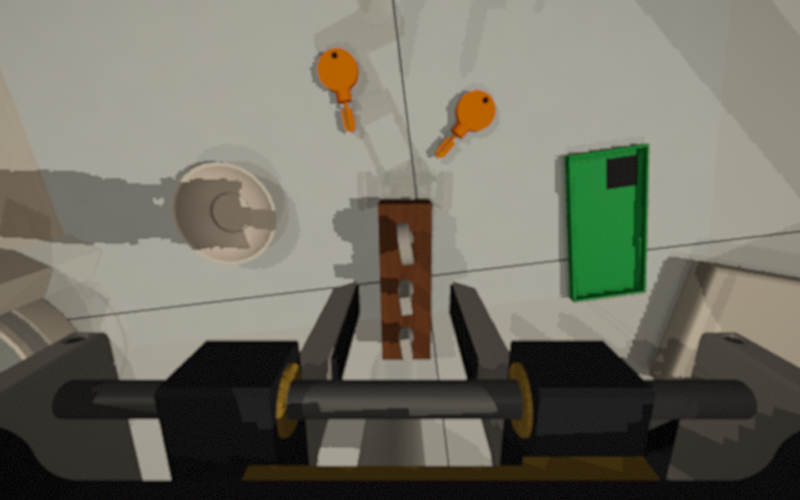

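The wrist view shows the round key at about (405,243) in the stand, with the small ones behind it at (405,290) and (405,340). The tray bar has moved about 52°, so the click is done.

Run:
```python
from h import *
d=np.load("w3.npz",allow_pickle=True)["d"].item()
im=d["image"].astype(int); sat=im[:,:,0]-im[:,:,2]; g=im.sum(2)//3
np.set_printoptions(linewidth=220)
x0,y0,x1,y1=302,160,346,214
m=np.zeros(g.shape,np.uint8); m[y0:y1,x0:x1]=((g>85)&(sat<45))[y0:y1,x0:x1]
n,l,st,c=cv2.connectedComponentsWithStats(m)
for i in range(1,n):
    if st[i,4]>15:
        p=np.argwhere(l==i)[:,::-1].astype(np.float32); r=cv2.minAreaRect(p); W=np.array([ray(d,a,b,81)[:2] for a,b in cv2.boxPoints(r)])
        print(st[i],c[i],r,W.mean(0),[ (np.hypot(*(W[k+1]-W[k])).round(1),np.degrees(np.arctan2(*(W[k+1]-W[k])[::-1])).round(1)) for k in (0,1)])
sm=((sat>20)&(g<110)); q=np.zeros_like(m); q[155:292,295:352]=sm[155:292,295:352]
q=cv2.morphologyEx(q,cv2.MORPH_CLOSE,np.ones((15,15)));
for v in (165,180,200,220,240,260,280): 
    xs=np.where(q[v])[0]; print(v,xs.min(),xs.max(),[ray(d,a,v,36)[:2].round(1).tolist() for a in(xs.min(),xs.max())])
cv2.imwrite("pics/k.png",cv2.resize(d["image"][150:300,280:370,::-1],None,fx=4,fy=4,interpolation=cv2.INTER_CUBIC))
```

```text
[345 167   1  47  47] [345. 190.] ((345.0, 190.0), (46.0, 0.0), -90.0) [488.98438158 256.64547388] [(np.float64(0.0), np.float64(0.0)), (np.float64(47.6), np.float64(173.8))]
[302 177   2  37  45] [302.17777778 197.57777778] ((302.5, 195.0), (36.0, 1.0), 90.0) [488.50969956 213.55288218] [(np.float64(1.0), np.float64(82.7)), (np.float64(37.6), np.float64(-8.3))]
[318 181  13  31 310] [323.92903226 196.24193548] ((324.0, 196.0), (30.0, 12.0), 90.0) [492.20683428 234.96148318] [(np.float64(12.0), np.float64(82.7)), (np.float64(31.4), np.float64(-7.0))]
165 302 346 [[464.5, 213.4], [470.9, 262.9]]
180 303 345 [[481.9, 212.0], [488.0, 259.9]]
200 303 344 [[505.5, 208.5], [511.6, 256.2]]
220 304 345 [[530.2, 206.1], [536.5, 254.7]]
240 304 344 [[555.8, 202.3], [561.9, 250.7]]
260 305 344 [[582.4, 199.7], [588.6, 247.8]]
280 306 344 [[610.2, 197.0], [616.3, 244.7]]
```

View pics/k.png

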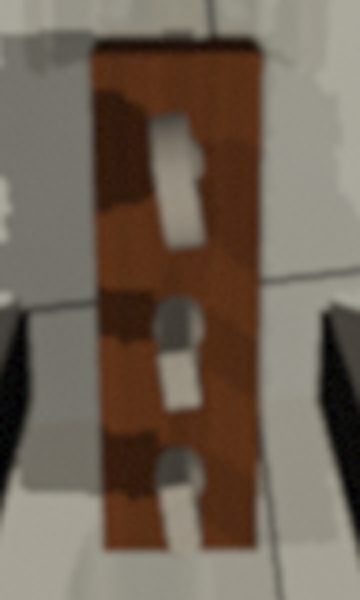

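The keys are yawed about 8° relative to the stand, so I'll match that, and grip with the tips at z≈48, just above the collar.

Call:
arm_command(
  series=[
    [0,[0.01,0,-0.1],[0,0,0.09]],
    [0,[0.01,0,-0.2],[0,0,0.18]],
    [0,[0.01,0,-0.3],[0,0,0.18]],
    [0,[0.01,0,-0.4],[0,0,0.18]],
    [0,[0.01,0,-0.4],[0,0,0.18]],
  ],
)

```text
t: 7.85
tcp_pos: [492.6, 233.3, 107.1]
tcp_rot: [0.019, -3.136, 0.003]
ft_force: [-0.3, -0.3, -0.1]
width: 47.1
grasp_force: 0.0
```

Run:
```python
from h import *
d=cam("wrist"); np.savez("w4.npz",d=d)
u,v=proj(d,(494,234.5,75)); u,v=int(u),int(v); print(state()["tcp_pos"],u,v)
x0,y0=u-60,v-70
cv2.imwrite("pics/w4.png",cv2.resize(d["image"][max(y0,0):v+50,x0:u+60,::-1],None,fx=4.5,fy=4.5,interpolation=cv2.INTER_CUBIC)); print(x0,max(y0,0))
```

```text
[493.84391002 233.94539258 108.67862193] 325 224
265 154
```

View pics/w4.png

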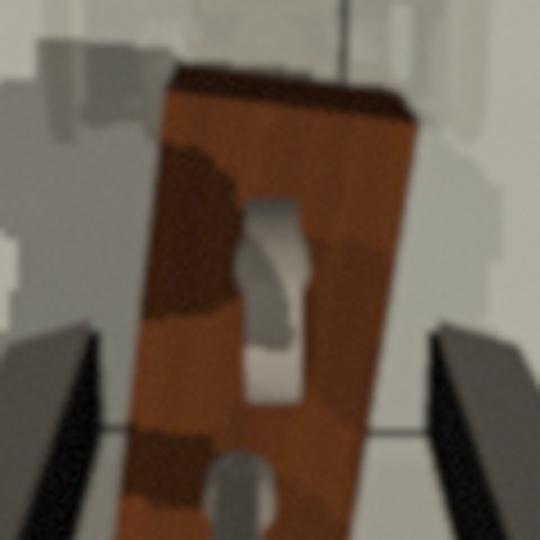

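The crop shows the round key aligned with the fingers: bow from (270,200) to (272,405), collar centred near (272,268).

Run:
```python
from h import *
d=np.load("w4.npz",allow_pickle=True)["d"].item()
f=lambda x,y,z: ray(d,265+x/4.5,154+y/4.5,z)[:2].round(1)
print("collar",f(272,268,44),"nearend",f(272,200,60),"farend",f(272,405,70))
# predicted image rows for candidate x: silhouette of the disc
for x in (490,492,494,496,498):
    a=np.linspace(0,2*np.pi,181); P=[proj(d,(x+18*np.cos(t),234.5,63+18*np.sin(t))) for t in a]; v=np.array([p[1] for p in P]); print(x,(v.min()-154)*4.5,(v.max()-154)*4.5)
```

```text
collar [495.7 234.8] nearend [477.8 234.5] farend [512.6 234.9]
490 169.06195508393463 373.0675746491821
492 180.0157228253517 383.6600627278402
494 190.92147129390645 394.231035327034
496 201.7719023463177 404.75816512900025
498 212.55388028981625 415.23884660206227
```

Call:
arm_command(
  series=[
    [0,[0.01,0.004,-0.1],[0,0,0]],
    [0,[0.01,0.004,-0.2],[0,0,0]],
    [0,[0.01,0.004,-0.297],[0,0,0]],
    [0,[0.01,0.004,-0.297],[0,0,0]],
    [-1,[0.01,0.004,-0.297],[0,0,0]],
  ],
  force=40,
)

```text
t: 8.4
tcp_pos: [497.5, 236.1, 51.2]
tcp_rot: [-0.022, 3.14, 0.001]
ft_force: [0.2, 0.2, 0.3]
width: 41.6
grasp_force: 0.0
```

Call:
arm_command(
  series=[
    [-1,[0,0,0],[0,0,0]],
    [-1,[0,0,0],[0,0,0]],
    [-1,[0,0,0],[0,0,0]],
    [-1,[0,0,0],[0,0,0]],
    [-1,[0,0,0],[0,0,0]],
  ],
)

```text
t: 8.9
tcp_pos: [496.8, 235.3, 50.5]
tcp_rot: [-0.024, 3.141, -0.003]
ft_force: [-0.2, -3.3, 2.7]
width: 8.5
grasp_force: 40.0
```

Call:
arm_command(
  series=[
    [-1,[0,0,0],[0,0,0]],
    [-1,[0,0,0.05],[0,0,0]],
    [-1,[0,0,0.1],[0,0,0]],
    [-1,[0,0,0.15],[0,0,0]],
    [-1,[0,0,0.2],[0,0,0]],
  ],
)

```text
t: 9.4
tcp_pos: [496.7, 237.5, 91.4]
tcp_rot: [-0.022, 3.141, 0.004]
ft_force: [0.6, -0.4, 0.6]
width: 8.4
grasp_force: 40.0
```

Call:
arm_command(
  series=[
    [-1,[0,0,0.15],[0,0,0]],
    [-1,[0,-0.1,0.29],[0,0,0]],
    [-1,[0,-0.3,0.29],[0,0,0]],
    [-1,[0,-0.5,0.29],[0,0,0]],
    [-1,[0,-0.7,0.29],[0,0,0]],
  ],
)

```text
t: 9.9
tcp_pos: [497.0, 96.3, 149.6]
tcp_rot: [-0.024, 3.139, 0.003]
ft_force: [0.1, -0.1, -0.5]
width: 9.0
grasp_force: 40.0
```

Call:
arm_command(
  series=[
    [-1,[0,-0.2,0],[0,0,-0.16]],
    [-1,[0,-0.4,0],[0,0,-0.32]],
    [-1,[0,-0.6,0],[0,0,-0.48]],
    [-1,[0,-0.8,0],[0,0,-0.64]],
    [-1,[0,-0.9,0],[0,0,-0.813]],
  ],
)

```text
t: 10.4
tcp_pos: [497.4, -85.8, 149.4]
tcp_rot: [0.975, 2.984, 0.002]
ft_force: [-0.2, 1.3, 0.3]
width: 8.8
grasp_force: 40.0
```

Call:
arm_command(
  series=[
    [-1,[-0.013,-0.2,0],[0,0,0]],
    [-1,[-0.013,-0.35,0],[0,0,0]],
    [-1,[-0.013,-0.426,0],[0,0,0]],
    [-1,[-0.013,-0.426,0],[0,0,0]],
    [-1,[-0.013,-0.426,0],[0,0,0]],
  ],
)

```text
t: 10.9
tcp_pos: [494.1, -167.7, 148.3]
tcp_rot: [-0.965, -2.99, -0.003]
ft_force: [-1.5, 0.1, -0.7]
width: 8.6
grasp_force: 40.0
```

Run:
```python
from h import *
d=cam("wrist"); np.savez("w5.npz",d=d); s=state(); print(s["tcp_pos"],s["tcp_rot"],s["ft_force"])
print(proj(d,(493.5,-167.2,68)))
u,v=map(int,proj(d,(493.5,-167.2,80)));x0,y0=u-70,max(0,v-75)
cv2.imwrite("pics/w5.png",cv2.resize(d["image"][y0:y0+140,x0:x0+140,::-1],None,fx=4,fy=4,interpolation=cv2.INTER_CUBIC)); print(x0,y0)
```

```text
[ 494.0402282  -167.35142718  148.27370636] [-9.63524543e-01 -2.98990361e+00 -2.33483996e-03] [-0.32872819  0.16029499 -0.27612333]
(np.float64(323.46514238635), np.float64(203.08145999519007))
253 131
```

View pics/w5.png

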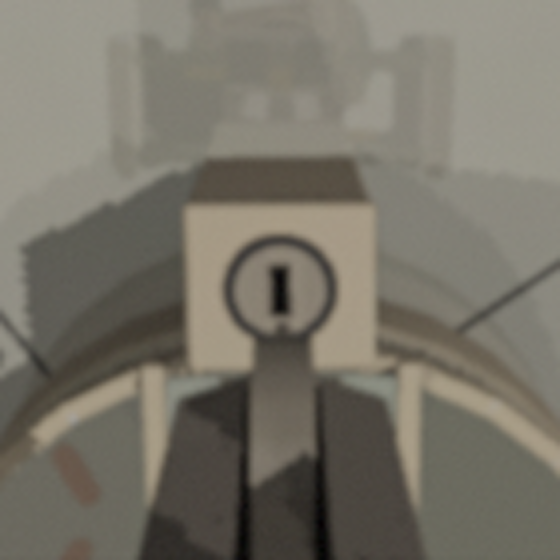

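The crop shows the keyway centred at (280,290), upright in the image. The key hangs at (283,335), and its blade tip is just visible near (283,325).

Run:
```python
from h import *
d=np.load("w5.npz",allow_pickle=True)["d"].item(); print(d["cx"],d["position"])
g=cv2.cvtColor(d["image"],cv2.COLOR_RGB2GRAY)
np.set_printoptions(linewidth=200); print(g[193:222,312:336])
sub=(g[195:212,318:330]<70); p=np.argwhere(sub)+[195,318]; c=p.mean(0); print(c, np.linalg.svd(p-c)[2][0])
W=ray(d,c[1],c[0],68); print("slot",W)
print("ring",ray(d,253+280/4,131+290/4,68))
T=R.from_rotvec([-.9635,-2.9899,-.0023]).as_matrix(); tcp=np.array([494.04,-167.35,148.27])
print("ydir",np.degrees(np.arctan2(T[1,1],T[0,1])), "slot in tool",T.T@(W-tcp))
for z in (80,105,115): print(z,[ (x,proj(d,tcp+T@np.array([x,0,148.27-z]))) for x in (0,.8,2)])
```

```text
323.17275691673757 [ 431.96886515 -123.44786647  326.90072088]
[[122  96  72  63  70  83  97 110 117 122 123 124 122 119 113 105  91  75  66  72  95 122 144 153]
 [ 97  68  65  77  96 110 119 126 131 132 132 133 131 131 130 126 117 103  84  66  70  94 128 149]
 [ 73  63  80 102 116 124 127 130 130 132 130 129 131 131 133 132 129 120 106  87  68  75 104 135]
 [ 64  78 102 120 127 128 129 128 121 116 114 115 115 124 130 132 132 128 121 107  84  68  81 113]
 [ 71  97 119 127 130 128 127 118 103  87  81  81  88 108 127 134 131 129 126 119 103  76  64  89]
 [ 85 112 127 130 129 129 127 113  86  53  40  39  59  96 126 132 131 129 127 125 113  91  65  74]
 [100 122 130 130 128 128 126 113  82  42  19  20  51  95 124 132 132 129 128 127 122 104  75  67]
 [109 127 130 130 128 129 127 116  89  46  14  16  51  96 125 132 131 130 128 127 125 113  87  67]
 [116 129 130 130 128 129 128 119  93  54  16  14  52  97 125 132 131 130 128 128 128 117  93  68]
 [120 131 130 130 129 128 129 118  95  53  19  17  51  99 125 133 131 128 129 127 128 121  98  70]
 [123 131 130 130 129 130 126 119  95  50  20  
[... 1992 characters left out ...]
slot in tool [ 0.29824655 -1.18455126 80.26875398]
80 [(0, (np.float64(323.81262727945494), np.float64(207.4257185003978))), (0.8, (np.float64(323.81205228025647), np.float64(206.55464684425675))), (2, (np.float64(323.81118801740354), np.float64(205.2453669763526)))]
105 [(0, (np.float64(323.86528276958364), np.float64(216.6811336237102))), (0.8, (np.float64(323.8646959371026), np.float64(215.728577157529))), (2, (np.float64(323.8638137021128), np.float64(214.29651831369046)))]
115 [(0, (np.float64(323.88951360453456), np.float64(220.94026093801227))), (0.8, (np.float64(323.88892430499163), np.float64(219.95072607220428))), (2, (np.float64(323.8880382751212), np.float64(218.4629301635774)))]
```

Call:
arm_command(
  series=[
    [-1,[0.002,-0.005,-0.06],[0,0,0]],
    [-1,[0.002,-0.005,-0.12],[0,0,0]],
    [-1,[0.002,-0.005,-0.17],[0,0,0]],
    [-1,[0.002,-0.005,-0.19],[0,0,0]],
    [-1,[0.002,-0.005,-0.19],[0,0,0]],
  ],
)

```text
t: 11.45
tcp_pos: [493.8, -169.1, 108.9]
tcp_rot: [-0.964, -2.988, -0.001]
ft_force: [0.3, -0.3, -0.4]
width: 8.9
grasp_force: 40.0
```

Call:
arm_command(
  series=[
    [-1,[0,0,-0.003],[0,0,0]],
    [-1,[0,0,-0.006],[0,0,0]],
    [-1,[0,0,-0.01],[0,0,0]],
    [-1,[0,0,-0.015],[0,0,0]],
    [-1,[0,0,-0.015],[0,0,0]],
  ],
)

```text
t: 11.95
tcp_pos: [495.0, -169.8, 107.3]
tcp_rot: [0.965, 2.989, 0.001]
ft_force: [1.5, 0.7, -0.5]
width: 8.4
grasp_force: 40.0
```

Call:
arm_command(
  series=[
    [-1,[0,0,-0.007],[0,0,0]],
    [-1,[0,0,-0.014],[0,0,0]],
    [-1,[0,0,-0.02],[0,0,0]],
    [-1,[0,0,-0.025],[0,0,0]],
    [-1,[0,0,-0.025],[0,0,0]],
  ],
)

```text
t: 12.45
tcp_pos: [494.6, -169.4, 101.9]
tcp_rot: [0.965, 2.99, 0.002]
ft_force: [1.8, 2.9, 0.0]
width: 8.6
grasp_force: 40.0
```

Call:
arm_command(
  series=[
    [-1,[0.002,0.002,-0.004],[0,0,0.13]],
    [-1,[0.002,0.002,-0.008],[0,0,-0.05]],
    [-1,[0.002,0.002,-0.012],[0,0,-0.13]],
    [-1,[0.002,0.002,-0.016],[0,0,0.05]],
    [-1,[0.002,0.002,-0.02],[0,0,0.13]],
  ],
)

```text
t: 12.95
tcp_pos: [494.8, -169.0, 98.4]
tcp_rot: [-0.805, -3.036, -0.002]
ft_force: [-0.1, 4.5, 4.4]
width: 8.5
grasp_force: 40.0
```

Call:
arm_command(
  series=[
    [-1,[0,0,-0.002],[0,0,-0.05]],
    [-1,[0,0,-0.004],[0,0,-0.2]],
    [-1,[0,0,-0.006],[0,0,-0.26]],
    [-1,[0,0,-0.008],[0,0,-0.1]],
    [-1,[0,0,-0.01],[0,0,0]],
  ],
)

```text
t: 13.45
tcp_pos: [494.1, -168.5, 96.6]
tcp_rot: [-0.805, -3.035, -0.002]
ft_force: [-0.7, 5.4, 5.5]
width: 8.9
grasp_force: 40.0
```

Call:
arm_command(
  series=[
    [-1,[0,0.002,-0.002],[0,0,-0.1]],
    [-1,[0,0.002,-0.004],[0,0,-0.26]],
    [-1,[0,0.002,-0.006],[0,0,-0.2]],
    [-1,[0,0.002,-0.008],[0,0,-0.05]],
    [-1,[0,0.002,-0.01],[0,0,0]],
  ],
)

```text
t: 13.95
tcp_pos: [494.1, -168.4, 94.4]
tcp_rot: [-0.806, -3.035, -0.002]
ft_force: [-0.8, 4.4, 7.1]
width: 8.6
grasp_force: 40.0
```

Call:
arm_command(
  series=[
    [-1,[0,0.001,-0.002],[0,0,-0.1]],
    [-1,[0,0.001,-0.004],[0,0,-0.26]],
    [-1,[0,0.001,-0.006],[0,0,-0.2]],
    [-1,[0,0.001,-0.008],[0,0,-0.05]],
    [-1,[0,0.001,-0.01],[0,0,0]],
  ],
)

```text
t: 14.45
tcp_pos: [494.0, -168.4, 92.2]
tcp_rot: [-0.806, -3.035, -0.001]
ft_force: [0.4, 4.0, 5.0]
width: 8.5
grasp_force: 40.0
```

Call:
arm_command(
  series=[
    [-1,[0,0.001,-0.002],[0,0,-0.1]],
    [-1,[0,0.001,-0.004],[0,0,-0.26]],
    [-1,[0,0.001,-0.006],[0,0,-0.2]],
    [-1,[0,0.001,-0.008],[0,0,-0.05]],
    [-1,[0,0.001,-0.01],[0,0,0]],
  ],
)

```text
t: 14.95
tcp_pos: [494.6, -168.4, 90.6]
tcp_rot: [-0.806, -3.036, -0.001]
ft_force: [0.9, 3.2, 6.5]
width: 8.7
grasp_force: 40.0
```

Call:
arm_command(
  series=[
    [-1,[0,0.001,-0.002],[0,0,-0.1]],
    [-1,[0,0.001,-0.004],[0,0,-0.26]],
    [-1,[0,0.001,-0.006],[0,0,-0.2]],
    [-1,[0,0.001,-0.008],[0,0,-0.05]],
    [-1,[0,0.001,-0.01],[0,0,0]],
  ],
)

```text
t: 15.45
tcp_pos: [494.8, -168.7, 88.5]
tcp_rot: [0.806, 3.036, -0.001]
ft_force: [0.7, 2.3, 1.4]
width: 8.6
grasp_force: 40.0
```

Call:
arm_command(
  series=[
    [-1,[0,0,-0.002],[0,0,-0.1]],
    [-1,[0,0,-0.004],[0,0,-0.26]],
    [-1,[0,0,-0.007],[0,0,-0.2]],
    [-1,[0,0,-0.01],[0,0,-0.05]],
    [-1,[0,0,-0.013],[0,0,0]],
  ],
)

```text
t: 15.95
tcp_pos: [494.8, -168.7, 86.1]
tcp_rot: [0.806, 3.036, -0.001]
ft_force: [0.5, 3.3, 7.2]
width: 8.6
grasp_force: 40.0
```

Call:
arm_command(
  series=[
    [-1,[0,0,-0.003],[0,0,-0.1]],
    [-1,[0,0,-0.006],[0,0,-0.26]],
    [-1,[0,0,-0.009],[0,0,-0.2]],
    [-1,[0,0,-0.012],[0,0,-0.1]],
    [-1,[0,0,-0.015],[0,0,-0.13]],
  ],
)

```text
t: 16.45
tcp_pos: [494.6, -169.0, 83.1]
tcp_rot: [0.963, 2.99, -0.002]
ft_force: [0.9, 1.3, 2.9]
width: 8.8
grasp_force: 40.0
```

Call:
arm_command(
  series=[
    [-1,[0,0,-0.002],[0,0,0.08]],
    [-1,[0,0,-0.004],[0,0,-0.08]],
    [-1,[0,0,-0.006],[0,0,0]],
    [-1,[0,0,-0.008],[0,0,0]],
    [-1,[0,0,-0.008],[0,0,0]],
  ],
)

```text
t: 16.95
tcp_pos: [494.7, -169.0, 82.3]
tcp_rot: [0.964, 2.99, -0.002]
ft_force: [-2.4, 2.5, 10.8]
width: 8.6
grasp_force: 40.0
```

Call:
arm_command(
  series=[
    [-1,[-0.001,-0.001,0],[0,0,-0.18]],
    [-1,[-0.002,-0.001,0],[0,0,-0.36]],
    [-1,[-0.003,-0.002,0],[0,0,-0.54]],
    [-1,[-0.004,-0.002,0],[0,0,-0.72]],
    [-1,[-0.005,-0.003,0],[0,0,-0.9]],
  ],
)

```text
t: 17.45
tcp_pos: [493.9, -169.6, 82.3]
tcp_rot: [1.945, 2.465, -0.001]
ft_force: [-0.6, 3.0, 9.9]
width: 8.8
grasp_force: 40.0
```

Call:
arm_command(
  series=[
    [-1,[-0.001,0,0],[0,0,-0.18]],
    [-1,[-0.002,0,0],[0,0,-0.36]],
    [-1,[-0.003,0.001,0],[0,0,-0.54]],
    [-1,[-0.005,0.001,0],[0,0,-0.72]],
    [-1,[-0.006,0.001,0],[0,0,-0.9]],
  ],
)

```text
t: 17.95
tcp_pos: [492.5, -169.5, 82.3]
tcp_rot: [2.678, 1.64, -0.001]
ft_force: [-1.2, 1.4, 10.1]
width: 8.8
grasp_force: 40.0
```

Call:
arm_command(
  series=[
    [-1,[-0.001,0,0],[0,0,-0.15]],
    [-1,[-0.002,0.001,0],[0,0,-0.3]],
    [-1,[-0.002,0.001,0],[0,0,-0.36]],
    [-1,[-0.002,0.001,0],[0,0,-0.36]],
    [-1,[-0.002,0.001,0],[0,0,-0.36]],
  ],
)

```text
t: 18.45
tcp_pos: [492.1, -169.2, 82.3]
tcp_rot: [2.879, 1.254, -0.001]
ft_force: [-0.2, 2.9, 10.0]
width: 8.5
grasp_force: 40.0
```

Run:
```python
from h import *
d=cam("wrist"); s=state(); print(s["tcp_pos"],s["tcp_rot"],s["ft_force"],s["wrist_torque"],s["width"],s["grasp_force"],s["joint_pos"])
t=cam("side")
a=cv2.resize(d["image"][100:300,200:450,::-1],(500,400)); b=cv2.resize(t["image"][125:195,270:350,::-1],(300,262),interpolation=cv2.INTER_CUBIC); b=cv2.copyMakeBorder(b,0,138,0,0,cv2.BORDER_CONSTANT)
cv2.imwrite("pics/w6.png",np.hstack([a,b]))
```

```text
[ 492.0874643  -169.20348911   82.29764807] [ 2.87891452e+00  1.25417068e+00 -6.47301699e-04] [-0.46582344  1.37509787 10.47568861] [0.54116492 0.41838188 0.03592054] 8.791280515489502 40.001751065428834 [-4.64053705e-01  2.96255802e-01  1.80888114e+00 -1.37753818e-03
  1.03568058e+00  2.85748023e-01]
```

View pics/w6.png

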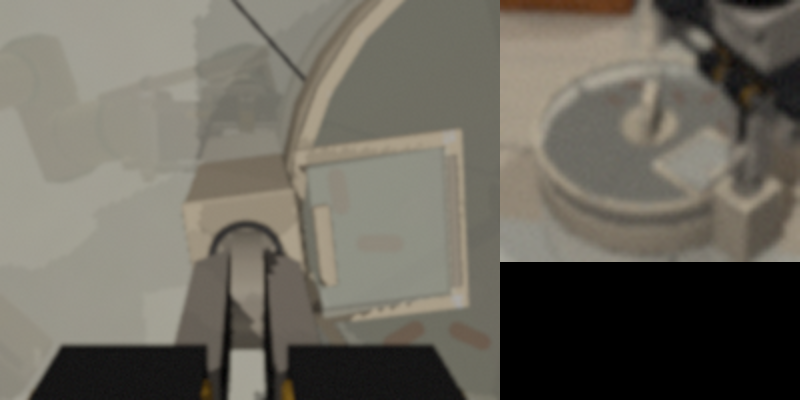

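The hatch is ajar with the key held at about 97°. I'll add a little more turn for margin.

Call:
arm_command(
  series=[
    [-1,[0,0,0],[0,0,-0.03]],
    [-1,[0,0,0],[0,0,-0.06]],
    [-1,[0,0,0],[0,0,-0.1]],
    [-1,[0,0,0],[0,0,-0.1]],
    [-1,[0,0,0],[0,0,-0.1]],
  ],
)

```text
t: 19.05
tcp_pos: [492.0, -169.1, 82.3]
tcp_rot: [2.926, 1.141, -0.001]
ft_force: [-1.0, 2.5, 10.7]
width: 8.9
grasp_force: 40.0
```

Run:
```python
from h import *
s=state(); print(s["tcp_pos"],s["tcp_rot"],s["ft_force"],s["wrist_torque"],s["grasp_force"])
```

```text
[ 492.00251401 -169.12230613   82.30178293] [ 2.92594252e+00  1.14052503e+00 -7.90190635e-04] [-1.01779826  2.5175014  10.67429803] [0.51885636 0.41803748 0.16632085] 40.001833256101236
```

The torque rose from 0.04 to 0.17 N m, so the lock is against its stop. Handing in.

```bash
python3 -c "
from workcell import *
print(job_done())"
```

```text
the job is handed in; nothing more can be done
None
```

I turned the tray one click clockwise (about 52° measured), worked the round-bowed key home past both pins by rocking it, and handed in at about 19 s with the gripper (40 N) still holding it turned against the lock's stop and the hatch ajar; I saw nothing else on the console disturbed, though I did not recheck it, and the hand-in returned no verdict.

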